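# Empty the peg tray into the peg box

### The job

Pull the clear peg tray out of its white frame by its red handle, keeping it level so the three pegs stay aboard, and tip them out through the tray's open edge into the wooden box. Then lay the empty tray flat, right way up, in the middle of the cork mat and let go of it. Leave everything else on the table where it is.

Things in the scene. Friction and masses are not known exactly. Their poses are not given: they have to be found in the camera images.
- tray: Loose clear tray with red trim, 105 to 210 g, 130 (x) by 126 (y) mm, floor 3 mm thick. Lips 3 mm thick, up to 31 mm above its underside, on both sides (y = +-63) and at the handle end (x = -65); the open edge at x = +65 has no lip. Origin: centre of its underside; z up. Starts on the table in the frame, open edge facing the frame's rear wall. Red handle beyond x = -65: see tray_tab.
- tray_lip (a point): Middle of the tray's open edge, at underside height (tray x = +65, y = 0, z = 0 mm). Axes as the tray's.
- tray_tab (a point): Grip point at tray x = -108, y = 0, z = 60 mm, axes as the tray's. It lies in the handle's upright flat red tab: 8 mm thick in x (-112 to -104), 60 mm wide in y, top 75 mm above the tray's underside. A level red bridge, its top at 27 mm, joins tab to lip; 39 mm free between them. Pinch the tab from above across its 8 mm, fingertips staying above 30 mm.
- frame: White frame fixed to the table, 42 mm high, no floor, no front; opens to its own -x, roughly towards the robot. Origin on the table, where the tray's centre is (within 5 mm) when home; axes as the tray's then. Side walls x = -60 to +80 mm, inner faces y = +-67 (4 mm play each side); rear wall inner face x = +72. See frame_strips.
- frame_strips (a point): Point of the frame at x = +27, y = 0, z = 36 mm: front end and underside of two strips, 14 mm wide, that run along the side walls from here back to the rear wall and overhang the tray's side lips with 5 mm play. Draw the tray 45 mm or more straight along the frame's -x before lifting.
- bin: Open box of pale wood, fixed, 190 by 190 mm outside, 80 mm high, walls 6 mm. Origin: centre of its underside, on the table; z up, x and y along its sides.
- mat: Cork mat, fixed, 200 (x) by 180 (y) mm, 4 mm thick. Origin: centre of its underside, on the table; z up.
- peg_0: Orange clothes peg, loose, smooth plastic, 75 long (x) by 12 by 14 mm high, about 18 g. Origin: centre of its underside. Starts lying in the tray, roughly along the tray's x. Slides on the tray once this is tilted by 20 to 30 degrees.
- peg_1: Green clothes peg, loose, smooth plastic, 75 long (x) by 12 by 14 mm high, about 18 g. Origin: centre of its underside. Starts lying in the tray, roughly along the tray's x. Slides on the tray once this is tilted by 20 to 30 degrees.
- peg_2: Blue clothes peg, loose, smooth plastic, 75 long (x) by 12 by 14 mm high, about 18 g. Origin: centre of its underside. Starts lying in the tray, roughly along the tray's x. Slides on the tray once this is tilted by 20 to 30 degrees.
- egg_cup: White ceramic egg cup full of safety pins, 46 mm across, about 70 mm high. Bystander. Origin: centre of its underside.
- thimble: Steel thimble, 21 mm across, 24 mm high, standing. Bystander. Origin: centre of its underside.
- lint_brush: Blue lint brush lying on the table, 170 mm long (x), 45 wide, 28 high. Bystander. Origin: underside, near its middle.
- thread_reel: Green thread reel, standing, 52 mm across, 64 mm high. Bystander. Origin: centre of its underside.
- ruler: Steel ruler lying flat, 200 (y) by 30 by 4 mm. Bystander. Origin: centre of its underside.
There are look-alikes about, which are no part of the job. What is meant by the peg_2 is not yellow, and is the larger of those in its own colour.

How it is judged (in metres and radians):
On the way, in this order (a step that is already met when the one before it is completed fails the run):
1. the tray is out of its frame and lifted at least 45 mm, near level, with all three pegs lying in it (height (world z) of tray above 0.045 m and angle between tray's own z axis and vertical below 0.3 rad and x of peg_0 in the frame of tray between -0.075 and 0.075 m and y of peg_0 in the frame of tray between -0.066 and 0.066 m and z of peg_0 in the frame of tray between -0.005 and 0.05 m and x of peg_1 in the frame of tray between -0.075 and 0.075 m and y of peg_1 in the frame of tray between -0.066 and 0.066 m and z of peg_1 in the frame of tray between -0.005 and 0.05 m and x of peg_2 in the frame of tray between -0.075 and 0.075 m and y of peg_2 in the frame of tray between -0.066 and 0.066 m and z of peg_2 in the frame of tray between -0.005 and 0.05 m), for 0.2 s.
2. the tray is tipped over the box, open edge lower than the handle end, while pegs are still in it (angle between tray's own z axis and vertical above 0.25 rad and angle between tray_lip's own x axis and vertical above 1.7908 rad and ((x of peg_0 in the frame of tray between -0.075 and 0.075 m and y of peg_0 in the frame of tray between -0.066 and 0.066 m and z of peg_0 in the frame of tray between -0.005 and 0.05 m) or (x of peg_1 in the frame of tray between -0.075 and 0.075 m and y of peg_1 in the frame of tray between -0.066 and 0.066 m and z of peg_1 in the frame of tray between -0.005 and 0.05 m) or (x of peg_2 in the frame of tray between -0.075 and 0.075 m and y of peg_2 in the frame of tray between -0.066 and 0.066 m and z of peg_2 in the frame of tray between -0.005 and 0.05 m)) and horizontal distance between tray_lip and bin below 0.14 m and height (world z) of tray_lip below 0.3 m).
3. all three pegs are inside the wooden box (x of peg_0 in the frame of bin between -0.092 and 0.092 m and y of peg_0 in the frame of bin between -0.092 and 0.092 m and z of peg_0 in the frame of bin between -0.005 and 0.07 m and x of peg_1 in the frame of bin between -0.092 and 0.092 m and y of peg_1 in the frame of bin between -0.092 and 0.092 m and z of peg_1 in the frame of bin between -0.005 and 0.07 m and x of peg_2 in the frame of bin between -0.092 and 0.092 m and y of peg_2 in the frame of bin between -0.092 and 0.092 m and z of peg_2 in the frame of bin between -0.005 and 0.07 m), for 0.2 s.
At the end, for the whole second after the job is handed in: All three pegs lie at rest inside the wooden box (below its rim), and the tray lies flat and right way up on the cork mat, released and at rest, its centre within 45 mm of the mat's centre, any heading (all of step 3 and linear speed of each of peg_0, peg_1, peg_2, tray below 0.03 m/s and horizontal distance between tray and mat below 0.045 m and angle between tray's own z axis and vertical below 0.06 rad and z of tray in the frame of mat between 0 and 0.01 m); the robot touches nothing.
It fails at once if a bystander (egg cup, thimble, lint brush, thread reel or ruler) is shifted by more than 30 mm (distance of any of egg_cup, thimble, lint_brush, thread_reel, ruler from where it was at the start of the episode above 0.03 m).
It fails at once if a bystander is knocked over (angle between any of egg_cup, thimble, lint_brush, thread_reel, ruler's own z axis and vertical above 0.6 rad).
It also fails if it takes over 53 s, if anything falls off the work surface, if the arm or the gripper's body presses on something with over 40 N, if the wrist force passes 120 N, or if a joint passes its speed limit or range.

### The arm

A 6-joint arm with a two-finger parallel gripper is mounted at the origin on the work surface. World frame = base frame: x ahead of the robot, y to its left, z up, the work surface at z = 0. Lengths are in mm, angles in rad, forces in N, time in s.
With the tool pointing down it reaches from about 350 to 875 mm from the base axis. Payload 4.2 kg.
Tool frame: the origin (TCP) lies at the very end of the fingers, on their centre line; the grasp point (between the pads) lies 19 mm behind it; z points along the fingers, y is the direction in which the jaws open and shut (so a half turn about z gives the same grasp; the last joint's range is limited). The gripper opens to 85 mm and grips with 20 to 120 N. Pads are 22 mm wide; open, the fingers measure 114 mm over their backs; the gripper's body (76 mm by 85 mm) begins 54 mm behind the grasp point. The pads swing forward as they close: fully open they stand 13 mm farther back than shut.
Start: joints at [-0.917, 0.385, 0.008, 0, -1.194, -0.259], TCP at [240.403, -576.893, 231.312] pointing down, gripper open.
Joint ranges: [-3.14, 3.14], [-1.21, 2.06], [-1.07, 1.41], [-3.16, 2.05], [-2.99, -0.16], [-3.1, 3.1]. Speed limits (rad/s): [2.79, 2.79, 3.14, 3.14, 3.14, 3.14].

### API

Orientations are given as a unit quaternion [x, y, z, w].
In Python, from bench import read_state, get_image, camera_params, job_done gives the robot as it stands.
- The arm moves only by the tool send_rows, never from a script. Its arguments are lists of equal length, an entry for each row: "translation": the shift along the tool's x, y, z in m, a list of three; "yaw": the turn about the tool's z in degrees; "fingers": the closure in counts, from 0 (fully open) to 255 (shut). A call has 1 to 12 rows; each row is the pose to reach, as a shift and turn from the pose measured when the call began, along the tool's axes at that moment; what a row does not reach only later rows make up. A row lasts 1/10 s, in which the tool goes at most 50 mm and 8.59 degrees, less where a joint would pass 70% of its speed; a pose out of reach is approached as far as the arm can. A call with a gripper value outside its range is refused whole. The fingers move at their own pace and stop on an object; the grip force is fixed at half the most. Time passes only in rows, so rows that repeat a pose let the fingers close. It gives the time, the measured TCP pose, the force and the opening at its end, in the units of the state.
- read_state(): the state, without advancing time (a new reading comes with each control period).
- get_image(name): name is "scene" or "top" or "wrist"; returns the picture (384x512x3 uint8, blue, green, red); there is no depth.
- camera_params(name): a dict with "mtx" (3x3 intrinsics, pixels), "rvec" (rotation vector, rad) and "tvec" (3), from world to camera coordinates, as OpenCV has them; the wrist camera has in their place "tool_from_camera" (4x4, takes a point from camera to tool coordinates, whose origin is the TCP and whose axes are the flange's). Camera axes: x right, y down, z forward; pixel columns grow to the right and rows downward; lengths in mm; the calibration is good to about 2 mm. A picture is of the moment at which its call begins: read the wrist's pose just before it. camera_params takes no time and is no camera call.
- job_done(): hands the job in, once; it reports no verdict.
The state is a dict: "clock": time; "joints": joint angles; "joint_vel": joint speeds; "joint_efforts": joint torques, N m; "position": TCP position; "ee_rot": TCP orientation; "contact_force": force on the tool from outside, world axes, zero at the start; "wrist_torque": the same for the moment, N m; "gripper_width": finger opening in mm.
Only numpy, scipy, OpenCV 4.12 (cv2) and the standard library are available. Lean on these libraries where they do the work, as an engineer would, in place of code of your own. Each camera call takes 0.05 s, during which the arm holds its last target.

## Working session

There is one attempt and no reset: what is moved stays moved. The work goes in short steps, Python scripts to look and compute and a tool call to move; the robot and the scene stay as the last step left them, time stands still between calls to the robot, and variables do not carry over. Pictures are saved under pics/ and viewed, and the job is handed in when it is done.

Besides the shell and the picture viewer there is one more tool, called after "Call:" by a JSON object that holds its "fn" and its "kwargs", one argument or row to a line. send_rows: Moves the arm, as the interface text tells. Its arguments: {"type":"object","properties":{"translation":{"type":"array","items":{"type":"array","items":{"type":"number"}}},"yaw":{"type":"array","items":{"type":"number"}},"fingers":{"type":"array","items":{"type":"number"}}},"required":["translation","yaw","fingers"]}

```bash
ls; mkdir -p pics; python3 - <<'E'
from bench import *
import cv2
print(read_state())
for n in ["scene","top"]:
    cv2.imwrite(f"pics/{n}0.png",get_image(n)); p=camera_params(n); print(n,p)
print(camera_params("wrist"))
E
```

```text
pics
{'clock': 0.0, 'joints': array([-9.17397177e-01,  3.85531034e-01,  6.63280489e-03, -5.23568233e-04,
       -1.19398313e+00, -2.58608297e-01]), 'joint_vel': array([-0.00106717, -0.00064198,  0.00187564, -0.00085896,  0.00020469,
       -0.00133567]), 'joint_efforts': array([-3.13798428e-04, -3.92288804e+01,  1.88395053e+01,  4.18612406e+00,
       -4.66976737e-03,  1.12224930e-05]), 'position': array([ 240.19015844, -576.37395636,  230.23606692]), 'ee_rot': array([-1.96021187e-01,  9.80599076e-01,  1.04313744e-03, -2.40630289e-04]), 'contact_force': array([-0.20701357, -0.5766896 ,  0.19122057]), 'wrist_torque': array([0.05030022, 0.01988548, 0.05694853]), 'gripper_width': 85.29459480753525}
scene {'mtx': array([[372.76789213,   0.        , 253.35830775],
       [  0.        , 372.76789213, 185.9578567 ],
       [  0.        ,   0.        ,   1.        ]]), 'rvec': array([ 1.23308426,  2.14478817, -1.04641104]), 'tvec': array([ 260.76150486, -244.68595871, 1306.93305707])}
top {'mtx': array([[362.88481435,   0.        , 257.99677186],
       [  0.        , 362.88481435, 195.98293192],
       [  0.        ,   0.        ,   1.        ]]), 'rvec': array([ 2.20526827, -2.19104394,  0.04435534]), 'tvec': array([ 21.74278469, 551.96181464, 862.65059884])}
{'mtx': array([[272.62456611,   0.        , 255.63738422],
       [  0.        , 272.62456611, 194.4875386 ],
       [  0.        ,   0.        ,   1.        ]]), 'tool_from_camera': array([[-1.25782926e-04, -9.55539935e-01, -2.94861690e-01,
         7.63447360e+01],
       [ 9.99999886e-01,  1.54045939e-05, -4.76503463e-04,
        -1.36278224e+00],
       [ 4.59860312e-04, -2.94861716e-01,  9.55539825e-01,
        -1.41729564e+02],
       [ 0.00000000e+00,  0.00000000e+00,  0.00000000e+00,
         1.00000000e+00]])}
```

View pics/scene0.png

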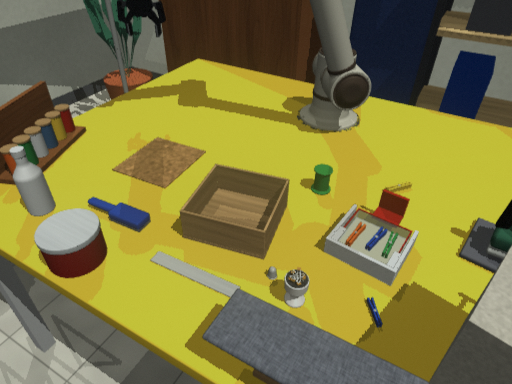

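View pics/top0.png

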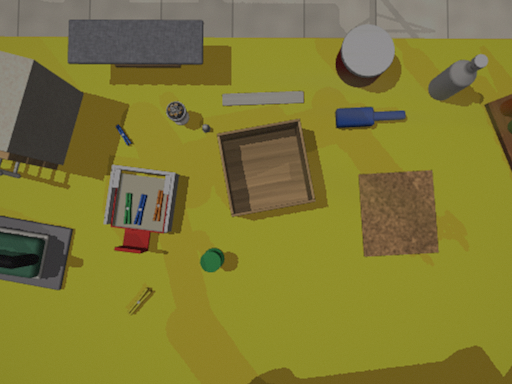

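```bash
cat > h.py <<'E'
import numpy as np, cv2
from bench import *
def ray(n,uv,z):
    """world points at height z (mm) for pixels"""
    p=camera_params(n);K=p['mtx'];R=cv2.Rodrigues(np.array(p['rvec'],float))[0];t=np.array(p['tvec'],float)
    uv=np.atleast_2d(np.array(uv,float)); d=np.c_[uv,np.ones(len(uv))]@np.linalg.inv(K).T@R
    c=-R.T@t; s=(z-c[2])/d[:,2]; return c+d*s[:,None]
def proj(n,P):
    p=camera_params(n); return cv2.projectPoints(np.atleast_2d(np.array(P,float)),p['rvec'],p['tvec'],p['mtx'],None)[0].reshape(-1,2)
E
python3 - <<'E'
from h import *
im=cv2.imread('pics/top0.png')
a=cv2.resize(im[155:265,90:190],None,fx=5.4,fy=5.4,interpolation=cv2.INTER_CUBIC);cv2.imwrite('pics/topcrop.png',a)
b=cv2.resize(im[85:265,190:450],None,fx=3,fy=3,interpolation=cv2.INTER_CUBIC);cv2.imwrite('pics/topcrop2.png',b)
im=cv2.imread('pics/scene0.png')
b=cv2.resize(im[170:340,310:460],None,fx=3.5,fy=3.5,interpolation=cv2.INTER_CUBIC);cv2.imwrite('pics/sccrop.png',b)
print(proj('top',[[0,0,0],[500,0,0],[500,300,0]]))
E
```

```text
[[267.14314746 428.17260512]
 [268.25963445 217.50330573]
 [145.26217821 216.69347027]]
```

View pics/topcrop.png

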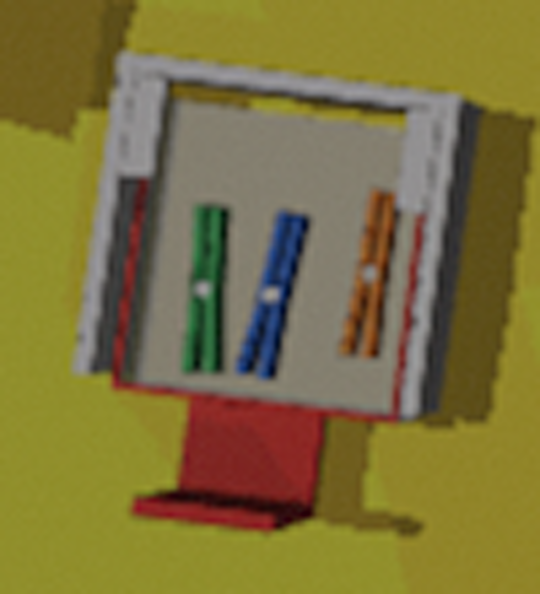

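View pics/topcrop2.png

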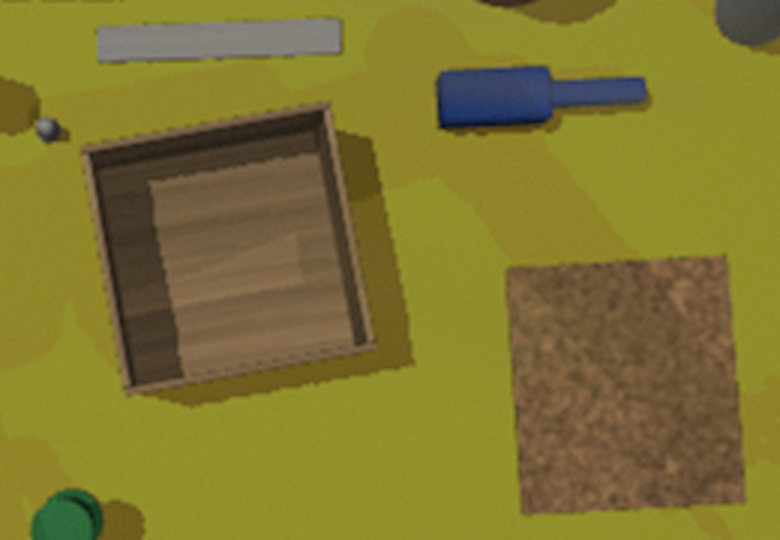

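View pics/sccrop.png

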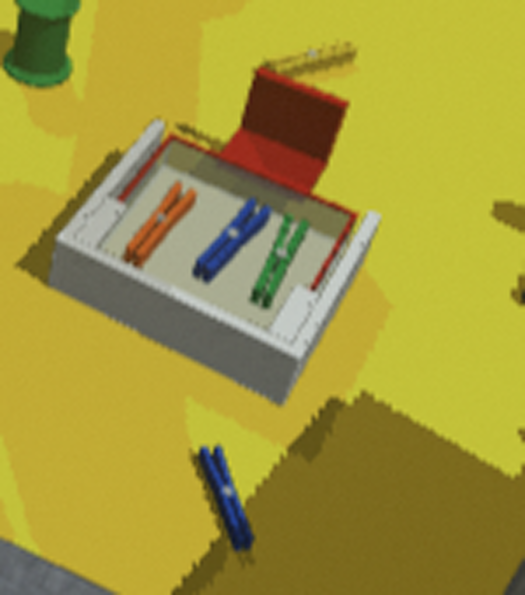

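```bash
python3 - <<'E'
from h import *
def c1(l): return np.array(l,float)/5.4+[90,155]-0.4
def c2(l): return np.array(l,float)/3+[190,85]-0.33
np.set_printoptions(precision=1,suppress=True)
f=ray('top',c1([[118,55],[475,105],[432,415],[80,372]]),42)[:,:2];print('frame RL,RR,FR,FL',f, np.linalg.norm(f-np.roll(f,-1,0),axis=1))
h=(f[0]+f[1]-f[2]-f[3]);print('yaw',np.degrees(np.arctan2(h[1],h[0])), np.degrees(np.arctan2(*(f[0]-f[1])[[0]],(f[0]-f[1])[1])))
r=ray('top',c1([[113,387],[400,417]]),31)[:,:2];print('tray handle lip corners',r,np.linalg.norm(r[0]-r[1]))
t=ray('top',c1([[133,508],[275,525],[315,503]]),75)[:,:2];print('tab top',t)
b=ray('top',c2([[84,148],[326,104],[375,347],[127,393]]),80)[:,:2];print('bin',b,b.mean(0),np.linalg.norm(b-np.roll(b,-1,0),axis=1));d=b[0]-b[1];print(np.degrees(np.arctan2(d[1],d[0])))
m=ray('top',c2([[507,267],[725,255],[745,502],[523,515]]),4)[:,:2];print('mat',m,m.mean(0),np.linalg.norm(m-np.roll(m,-1,0),axis=1))
for n,p,z in [('reel',[68,518],64),('thimble',[48,128],24)]: print(n,ray('top',c2([p]),z))
print('eggcup',ray('top',[[177,112]],70))
p=camera_params('top');R=cv2.Rodrigues(p['rvec'])[0];print('cam',-R.T@p['tvec'])
E
```

```text
frame RL,RR,FR,FL [[621.3 368.4]
 [600.6 213.4]
 [466.9 229.7]
 [484.3 381.5]] [156.4 134.7 152.8 137.7]
yaw -6.196439564119708 7.627159182829443
tray handle lip corners [[477.5 371.6]
 [465.3 246.3]] 125.90198291395878
tab top [[429.7 344.2]
 [423.1 285.5]
 [432.3 269.2]]
bin [[ 687.2  116.3]
 [ 721.5  -64.2]
 [ 540.  -100.8]
 [ 504.8   82.5]] [613.4   8.4] [183.8 185.1 186.6 185.6]
100.73664732004174
mat [[ 608.1 -219.6]
 [ 619.  -396.6]
 [ 419.7 -409.8]
 [ 408.  -231.4]] [ 513.7 -314.4] [177.3 199.8 178.8 200.5]
reel [[410.7 127.   64. ]]
thimble [[715.2 151.8  24. ]]
eggcup [[739.3 210.6  70. ]]
cam [514.   22.7 885.8]
```

```bash
cat >> h.py <<'E'
from scipy.spatial.transform import Rotation as Rn
def go(P,heading=None):
    """tool shift (m) and yaw (deg) for TCP at world P(mm), tray x heading (deg): tool y = -tray x"""
    s=read_state();R=Rn.from_quat(s['ee_rot']).as_matrix()
    d=R.T@(np.array(P,float)-s['position'])/1000
    yw=0
    if heading is not None:
        cur=np.degrees(np.arctan2(R[1,1],R[0,1])); yw=-((heading+180-cur+180)%360-180)
    print('t',s['clock'],'pos',s['position'].round(1),'F',s['contact_force'].round(1),'w',round(s['gripper_width'],1),'tilt',np.round(np.degrees(np.arccos(-R[2,2])),2)); print('shift',d.round(4),'yaw',round(yw,2)); return d,yw
def snap(n,f,crop=None,k=1):
    s=read_state(); im=get_image(n)
    if crop: im=im[crop[1]:crop[3],crop[0]:crop[2]]
    cv2.imwrite('pics/'+f,cv2.resize(im,None,fx=k,fy=k,interpolation=cv2.INTER_CUBIC)); return s
def wpix(s,uv,z):
    """wrist pixels -> world at height z"""
    p=camera_params('wrist');T=np.array(p['tool_from_camera']);R=Rn.from_quat(s['ee_rot']).as_matrix()
    uv=np.atleast_2d(np.array(uv,float));d=np.c_[uv,np.ones(len(uv))]@np.linalg.inv(p['mtx']).T@T[:3,:3].T@R.T
    c=R@T[:3,3]+s['position'];return c+d*((z-c[2])/d[:,2])[:,None]
E
python3 -c "
from h import *
go([450,-150,230],-6.3);go([429,313,170],-6.3)"
```

```text
t 0.1 pos [ 240.2 -576.4  230.3] F [ 0.2 -0.4 -0.3] w 85.6 tilt 0.11
shift [-0.3576  0.313   0.0009] yaw -61.09
t 0.1 pos [ 240.2 -576.4  230.3] F [ 0.2 -0.4 -0.3] w 85.6 tilt 0.11
shift [-0.5163  0.7484  0.0618] yaw -61.09
```

Call:
{"fn": "send_rows", "kwargs": {
  "translation": [
    [-0.358,0.313,0],
    [-0.358,0.313,0],
    [-0.358,0.313,0],
    [-0.358,0.313,0],
    [-0.358,0.313,0],
    [-0.358,0.313,0],
    [-0.358,0.313,0],
    [-0.358,0.313,0],
    [-0.516,0.748,0.06],
    [-0.516,0.748,0.06],
    [-0.516,0.748,0.06],
    [-0.516,0.748,0.06]
  ],
  "yaw": [-61,-61,-61,-61,-61,-61,-61,-61,-61,-61,-61,-61],
  "fingers": [120,120,120,120,120,120,120,120,120,120,120,120]
}}

```text
clock: 1.3
position: [420.8, -17.3, 208.5]
ee_rot: [-0.667, 0.745, 0.001, 0.0]
contact_force: [1.6, 0.3, -0.2]
gripper_width: 45.0
```

```bash
python3 -c "
from h import *
go([429,313,170],-6.3)"
```

```text
t 1.3 pos [420.8 -17.3 208.5] F [ 1.6  0.3 -0.2] w 45.0 tilt 0.12
shift [-0.3291  0.0285  0.0392] yaw -0.09
```

Call:
{"fn": "send_rows", "kwargs": {
  "translation": [
    [-0.329,0.0285,0.039],
    [-0.329,0.0285,0.039],
    [-0.329,0.0285,0.039],
    [-0.329,0.0285,0.039],
    [-0.329,0.0285,0.039],
    [-0.329,0.0285,0.039],
    [-0.329,0.0285,0.039],
    [-0.329,0.0285,0.039],
    [-0.329,0.0285,0.039]
  ],
  "yaw": [0,0,0,0,0,0,0,0,0],
  "fingers": [120,120,120,120,120,120,120,120,120]
}}

```text
clock: 2.2
position: [428.4, 313.0, 169.3]
ee_rot: [-0.667, 0.745, 0.001, -0.001]
contact_force: [0.3, -0.2, 0.1]
gripper_width: 45.2
```

```bash
python3 -c "
from h import *
go([429,313,170],-6.3); s=snap('wrist','w1.png'); snap('top','t1.png',(90,155,190,265),5.4)"
```

```text
t 2.2 pos [428.4 313.  169.3] F [ 0.3 -0.2  0.1] w 45.2 tilt 0.13
shift [-0.0001 -0.0006 -0.0007] yaw -0.03
```

View pics/w1.png

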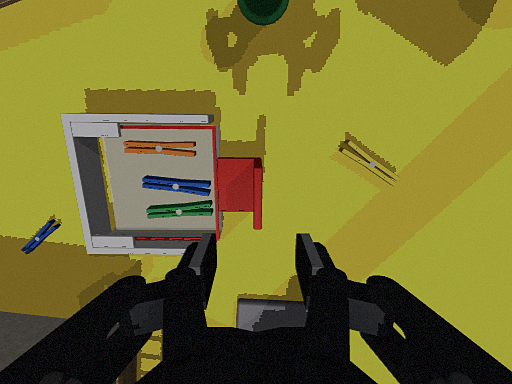

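```bash
python3 - <<'E'
from h import *
np.set_printoptions(precision=1,suppress=True)
im=cv2.imread('pics/w1.png');cv2.imwrite('pics/w1c.png',cv2.resize(im[105:265,190:290],None,fx=5,fy=5,interpolation=cv2.INTER_CUBIC)[:600*0+800])
E
```

```text
(no output)
```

View pics/w1c.png

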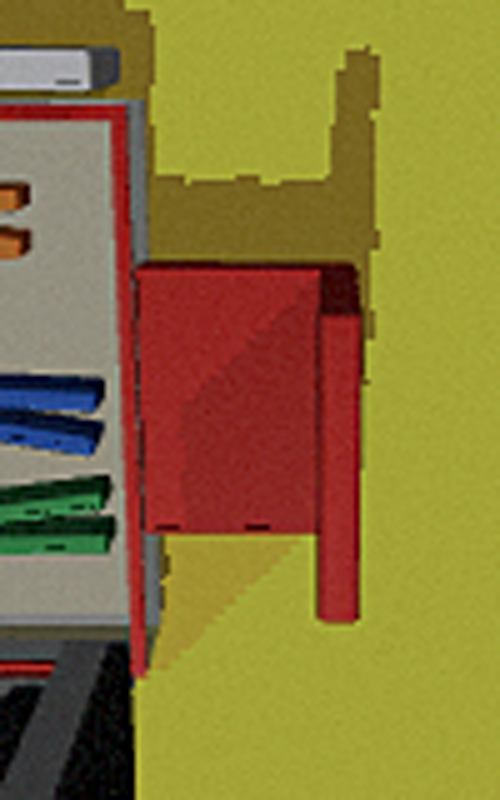

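```bash
python3 - <<'E'
from h import *
np.set_printoptions(precision=1,suppress=True)
s=read_state()
c=lambda l:np.array(l,float)/5+[190,105]-.4
a=wpix(s,c([[318,316],[360,316],[360,621],[318,621]]),75);print(a,a.mean(0))
b=wpix(s,c([[128,108],[147,676]]),31);print(b,b.mean(0));d=b[0]-b[1];print(np.degrees(np.arctan2(d[1],d[0])))
d=(a[0]+a[1]-a[2]-a[3]);print(np.degrees(np.arctan2(d[1],d[0])))
E
```

```text
[[427.3 283.2  75. ]
 [419.9 284.   75. ]
 [426.1 342.3  75. ]
 [434.  341.4  75. ]] [426.8 312.7  75. ]
[[461.6 245.9  31. ]
 [476.8 370.2  31. ]] [469.2 308.   31. ]
-96.97390576448203
-96.32937683285937
```

Call:
{"fn": "send_rows", "kwargs": {
  "translation": [
    [0,0.0015,0.04],
    [0,0.0015,0.08],
    [0,0.0015,0.11],
    [0,0.0015,0.127],
    [0,0.0015,0.127],
    [0,0.0015,0.127],
    [0,0.0015,0.127],
    [0,0.0015,0.127],
    [0,0.0015,0.127],
    [0,0.0015,0.127],
    [0,0.0015,0.127]
  ],
  "yaw": [0,0.2,0.2,0.2,0.2,0.2,0.2,0.2,0.2,0.2,0.2],
  "fingers": [120,120,120,120,120,150,180,210,240,255,255]
}}

```text
clock: 3.4
position: [427.4, 312.5, 44.3]
ee_rot: [-0.665, 0.747, 0.001, 0.001]
contact_force: [-1.8, -1.0, 6.4]
gripper_width: 7.5
```

```bash
python3 -c "
from h import *
s=read_state();P=s['position'];a=np.radians(-6.5);u=np.array([np.cos(a),np.sin(a),0])
go(P-60*u,-6.5); s=snap('wrist','w2.png')"
```

```text
t 3.4 pos [427.4 312.5  44.3] F [-1.8 -1.   6.4] w 7.5 tilt 0.13
shift [0.0001 0.06   0.    ] yaw -0.11
```

View pics/w2.png

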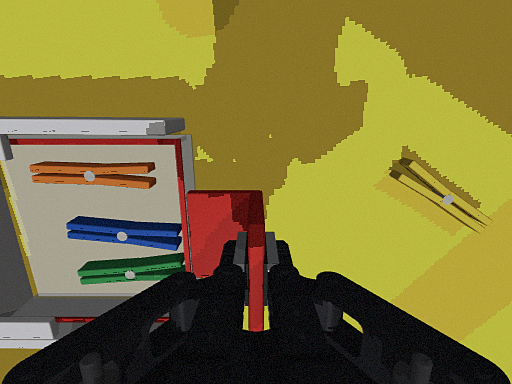

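Call:
{"fn": "send_rows", "kwargs": {
  "translation": [
    [0,0.003,-0.001],
    [0,0.009,-0.001],
    [0,0.017,-0.0015],
    [0,0.026,-0.0015],
    [0,0.035,-0.0015],
    [0,0.044,-0.0015],
    [0,0.053,-0.0015],
    [0,0.061,-0.0015],
    [0,0.067,-0.0015],
    [0,0.07,-0.0015],
    [0,0.07,-0.0015]
  ],
  "yaw": [0,0,0,0,0,0,0,0,0,0,0],
  "fingers": [255,255,255,255,255,255,255,255,255,255,255]
}}

```text
clock: 4.55
position: [357.5, 320.7, 45.9]
ee_rot: [-0.665, 0.746, 0.001, 0.001]
contact_force: [-0.1, -0.1, -2.3]
gripper_width: 7.0
```

```bash
python3 -c "
from h import *
go([0,0,0]); s=snap('top','t2.png',(80,140,230,300),3.5);s=snap('scene','s2.png',(290,150,450,290),3.5)"
```

```text
t 4.55 pos [357.5 320.7  45.9] F [-0.1 -0.1 -2.3] w 7.0 tilt 0.14
shift [0.3596 0.3185 0.0452] yaw 0
```

View pics/t2.png

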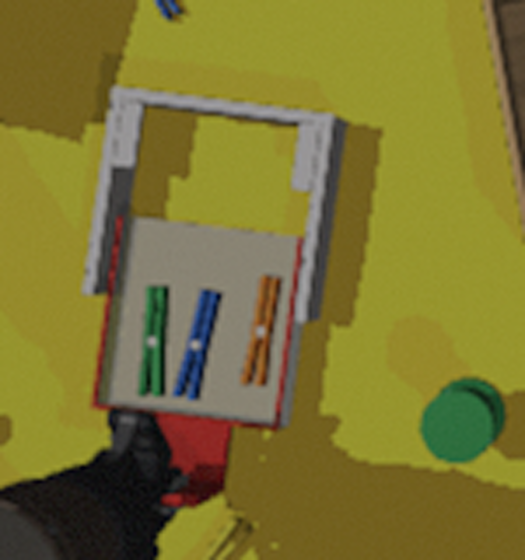

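View pics/s2.png

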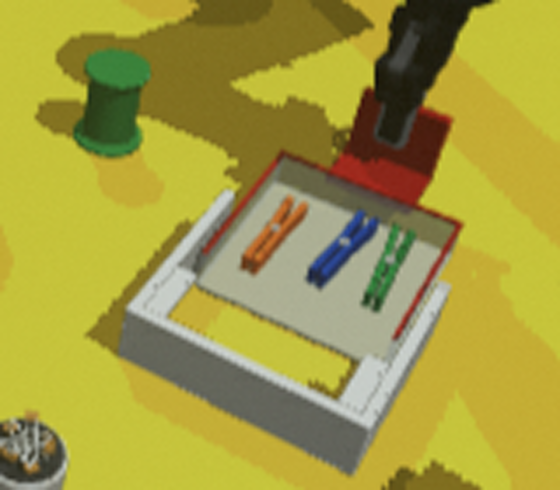

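Call:
{"fn": "send_rows", "kwargs": {
  "translation": [
    [0,0,-0.004],
    [0,0,-0.012],
    [0,0,-0.024],
    [0,0,-0.038],
    [0,0,-0.052],
    [0,0,-0.066],
    [0,0,-0.08],
    [0,0,-0.094],
    [0,0,-0.106],
    [0,0,-0.114],
    [0,0,-0.118],
    [0,0,-0.118]
  ],
  "yaw": [0,0,0,0,0,0,0,0,0,0,0,0],
  "fingers": [255,255,255,255,255,255,255,255,255,255,255,255]
}}

```text
clock: 5.85
position: [358.1, 320.5, 164.4]
ee_rot: [-0.665, 0.747, 0.001, 0.001]
contact_force: [0.6, 0.5, -2.1]
gripper_width: 6.9
```

```bash
python3 -c "
from h import *
go([455,-20,165],10.6); s=snap('scene','s3.png',(270,110,450,290),3.2)"
```

```text
t 5.85 pos [358.1 320.5 164.4] F [ 0.6  0.5 -2.1] w 6.9 tilt 0.2
shift [ 0.3271 -0.1354 -0.0018] yaw -17.22
```

View pics/s3.png

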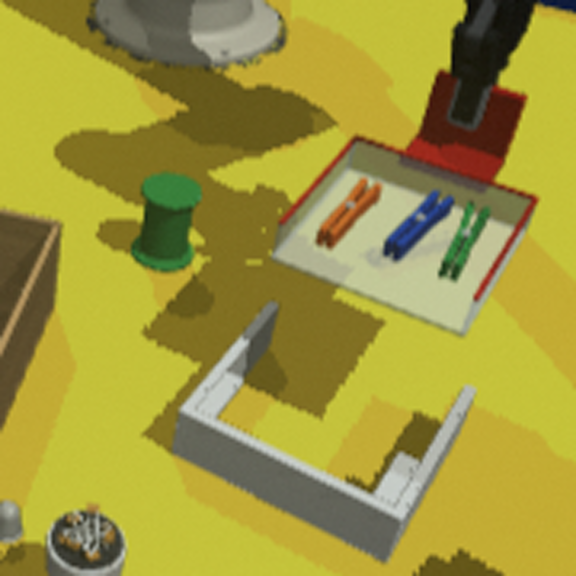

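```bash
python3 -c "
from h import *
d,y=go([474,-18,165],10.6)
f=np.cumsum([5,12,20,28,35,38,38,38,38,34,28,20,12,6,2])/354.;print(len(f));
for k in f: print((d*k).round(3).tolist(),round(y*k,1))"
```

```text
t 5.9 pos [357.9 320.3 163.8] F [-0.5 -0.  -2.6] w 7.2 tilt 0.15
shift [ 0.3226 -0.1543 -0.0021] yaw -17.22
15
[0.005, -0.002, -0.0] -0.2
[0.015, -0.007, -0.0] -0.8
[0.034, -0.016, -0.0] -1.8
[0.059, -0.028, -0.0] -3.2
[0.091, -0.044, -0.001] -4.9
[0.126, -0.06, -0.001] -6.7
[0.16, -0.077, -0.001] -8.6
[0.195, -0.093, -0.001] -10.4
[0.23, -0.11, -0.001] -12.3
[0.261, -0.125, -0.002] -13.9
[0.286, -0.137, -0.002] -15.3
[0.304, -0.146, -0.002] -16.2
[0.315, -0.151, -0.002] -16.8
[0.321, -0.153, -0.002] -17.1
[0.323, -0.154, -0.002] -17.2
```

Call:
{"fn": "send_rows", "kwargs": {
  "translation": [
    [0.005,-0.002,0],
    [0.015,-0.007,0],
    [0.034,-0.016,0],
    [0.059,-0.028,0],
    [0.091,-0.044,0],
    [0.126,-0.06,0],
    [0.16,-0.077,0],
    [0.195,-0.093,0],
    [0.225,-0.108,0],
    [0.248,-0.118,0],
    [0.262,-0.125,0],
    [0.27,-0.129,0]
  ],
  "yaw": [-0.2,-0.8,-1.8,-3.2,-4.9,-6.7,-8.6,-10.4,-12,-13.3,-14.2,-14.6],
  "fingers": [255,255,255,255,255,255,255,255,255,255,255,255]
}}

```text
clock: 7.1
position: [454.5, 35.2, 162.6]
ee_rot: [0.754, -0.657, -0.001, -0.0]
contact_force: [-0.4, -0.2, -2.1]
gripper_width: 7.2
```

```bash
python3 -c "
from h import *
d,y=go([474,-18,155],10.6)
s=snap('wrist','w4.png');snap('scene','s4.png',(160,110,400,290),3)"
```

```text
t 7.1 pos [454.5  35.2 162.6] F [-0.4 -0.2 -2.1] w 7.2 tilt 0.14
shift [ 0.0553 -0.012   0.0075] yaw -2.71
```

View pics/w4.png

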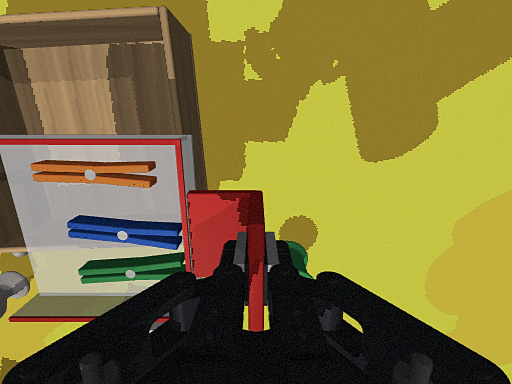

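View pics/s4.png

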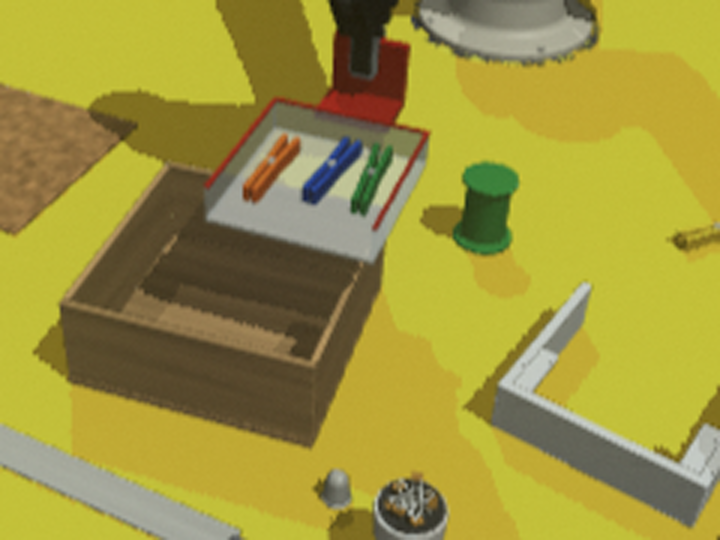

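Call:
{"fn": "send_rows", "kwargs": {
  "translation": [
    [0.006,-0.001,0],
    [0.017,-0.004,0.001],
    [0.03,-0.0065,0.003],
    [0.042,-0.009,0.008],
    [0.05,-0.011,0.014],
    [0.054,-0.012,0.02],
    [0.055,-0.012,0.026],
    [0.055,-0.012,0.031],
    [0.055,-0.012,0.034],
    [0.055,-0.012,0.034]
  ],
  "yaw": [-0.3,-0.9,-1.5,-2.1,-2.5,-2.7,-2.7,-2.7,-2.7,-2.7],
  "fingers": [255,255,255,255,255,255,255,255,255,255]
}}

```text
clock: 8.2
position: [473.7, -16.6, 128.1]
ee_rot: [0.769, -0.639, -0.001, 0.0]
contact_force: [-0.1, 0.2, -1.3]
gripper_width: 7.1
```

```bash
python3 -c "
from h import *
d,y=go([474,-18,126],10.6)
s=snap('wrist','w5.png');snap('scene','s5.png',(160,90,320,260),3.5)"
```

```text
t 8.2 pos [473.7 -16.6 128.1] F [-0.1  0.2 -1.3] w 7.1 tilt 0.17
shift [ 0.0015 -0.      0.0021] yaw -0.01
```

View pics/w5.png

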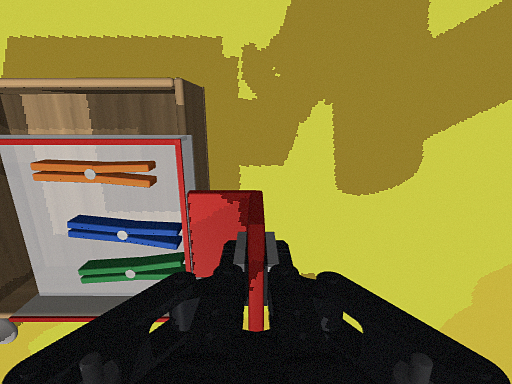

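View pics/s5.png

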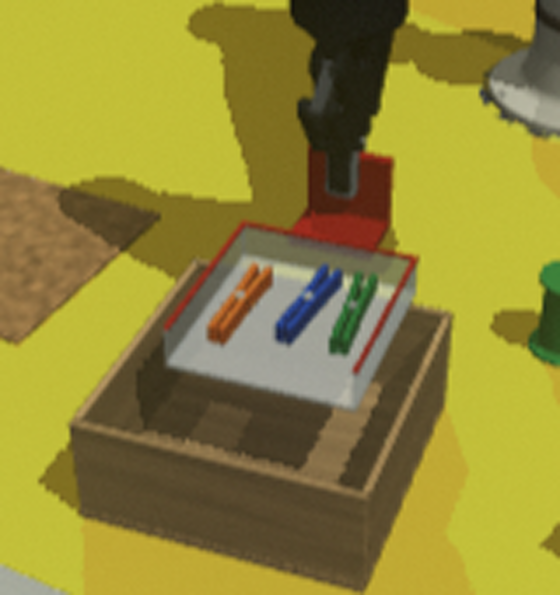

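```bash
python3 - <<'E'
from h import *
s=read_state();a=np.radians(10.6);u=np.array([np.cos(a),np.sin(a),0])
for p in [[175,82],[182,128],[186,82],[191,128]]:
    print(p,(wpix(s,[p],80)[0]-s['position'])@u-108)
im=cv2.imread('pics/w5.png');cv2.imwrite('pics/w5c.png',cv2.resize(im[65:165,140:240],None,fx=5.5,fy=5.5,interpolation=cv2.INTER_CUBIC))
E
```

```text
[175, 82] -56.595141927796654
[182, 128] -58.80531426328401
[186, 82] -63.719726228253286
[191, 128] -64.9180371165149
```

View pics/w5c.png

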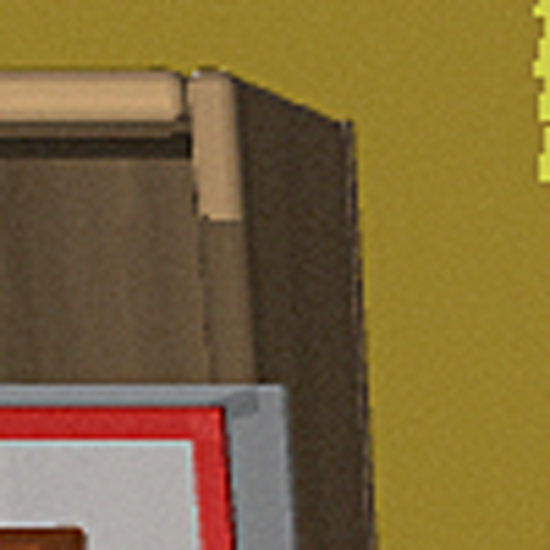

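Call:
{"fn": "send_rows", "kwargs": {
  "translation": [
    [0,0.003,0],
    [0,0.004,0.001],
    [0,0.004,0.0025],
    [0,0.004,0.0035],
    [0,0.004,0.0045],
    [0,0.004,0.0045]
  ],
  "yaw": [0,0,0,0,0,0],
  "fingers": [255,255,255,255,255,255]
}}

```text
clock: 8.9
position: [470.3, -17.3, 124.4]
ee_rot: [0.769, -0.639, -0.001, -0.0]
contact_force: [-1.4, -0.1, 1.5]
gripper_width: 7.7
```

Call:
{"fn": "send_rows", "kwargs": {
  "translation": [
    [0,0,0],
    [0,0,-0.002],
    [0,0,-0.004],
    [0,0,-0.006],
    [0,0,-0.008],
    [0,0,-0.01]
  ],
  "yaw": [0,0,0,0,0,0],
  "fingers": [220,205,195,190,190,190]
}}

```text
clock: 9.5
position: [470.4, -17.3, 134.6]
ee_rot: [0.769, -0.639, -0.001, -0.001]
contact_force: [1.0, 0.2, -1.4]
gripper_width: 21.7
```

```bash
python3 -c "
from h import *
d,y=go([474,-18,126],10.6)
s=snap('wrist','w6.png');snap('scene','s6.png',(160,90,320,260),3.5)"
```

```text
t 9.5 pos [470.4 -17.3 134.6] F [ 1.   0.2 -1.4] w 21.7 tilt 0.12
shift [ 0.0014 -0.0034  0.0086] yaw 0.01
```

View pics/w6.png

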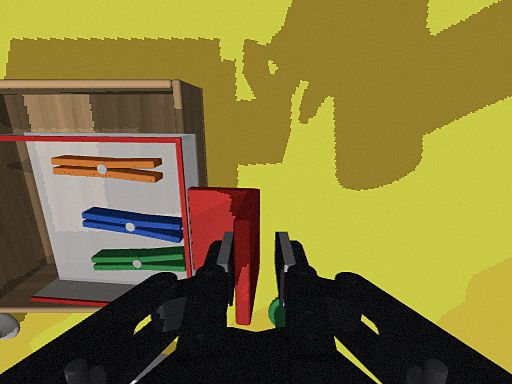

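View pics/s6.png

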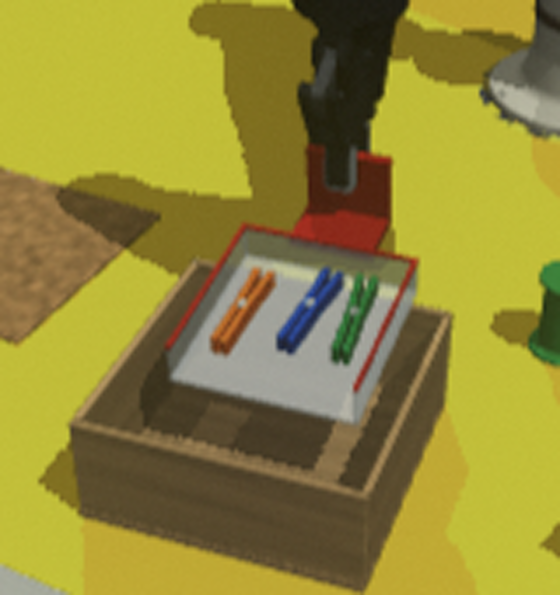

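Call:
{"fn": "send_rows", "kwargs": {
  "translation": [
    [0,0,-0.001],
    [0,-0.002,-0.002],
    [0,-0.005,-0.004],
    [0,-0.008,-0.006],
    [0,-0.011,-0.008],
    [0,-0.014,-0.01],
    [0,-0.017,-0.01],
    [0,-0.02,-0.01],
    [0,-0.02,-0.01]
  ],
  "yaw": [0,0,0,0,0,0,0,0,0],
  "fingers": [170,150,135,120,120,120,120,120,120]
}}

```text
clock: 10.5
position: [490.6, -13.6, 144.8]
ee_rot: [0.769, -0.639, -0.001, -0.001]
contact_force: [1.2, 0.0, 0.0]
gripper_width: 45.4
```

```bash
python3 -c "
from h import *
d,y=go([474,-18,126],10.6)
s=snap('wrist','w7.png');snap('scene','s7.png',(160,90,320,260),3.5)"
```

```text
t 10.5 pos [490.6 -13.6 144.8] F [1.2 0.  0. ] w 45.4 tilt 0.11
shift [0.0013 0.0172 0.0188] yaw 0.01
```

View pics/w7.png

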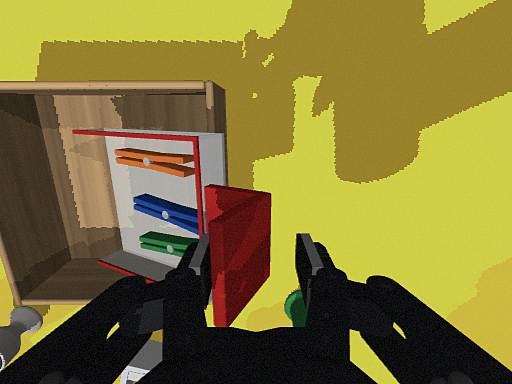

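View pics/s7.png

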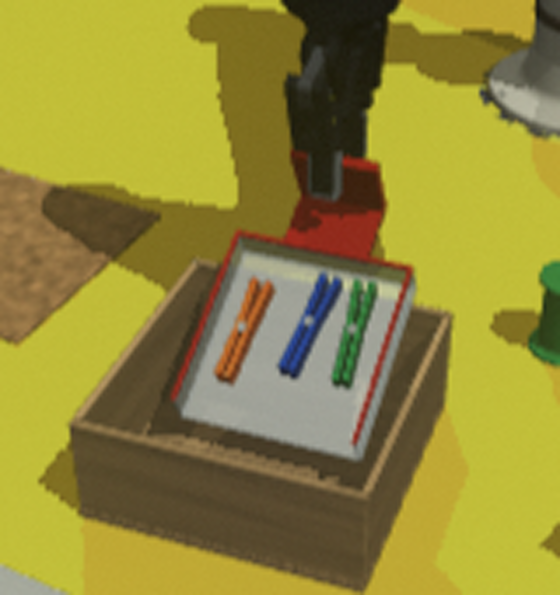

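Call:
{"fn": "send_rows", "kwargs": {
  "translation": [
    [0,-0.003,-0.001],
    [0,-0.006,-0.002],
    [0,-0.009,-0.004],
    [0,-0.012,-0.005],
    [0,-0.015,-0.006],
    [0,-0.018,-0.006],
    [0,-0.018,-0.006],
    [0,-0.018,-0.006]
  ],
  "yaw": [0,0,0,0,0,0,0,0],
  "fingers": [120,120,120,120,120,120,120,120]
}}

```text
clock: 11.4
position: [507.8, -10.4, 150.7]
ee_rot: [0.769, -0.639, -0.001, -0.001]
contact_force: [0.9, -0.5, 0.5]
gripper_width: 45.0
```

```bash
python3 -c "
from h import *
d,y=go([474,-18,126],10.6)
s=snap('wrist','w8.png');snap('scene','s8.png',(160,90,320,260),3.5)"
```

```text
t 11.4 pos [507.8 -10.4 150.7] F [ 0.9 -0.5  0.5] w 45.0 tilt 0.12
shift [0.0013 0.0346 0.0247] yaw 0.01
```

View pics/w8.png

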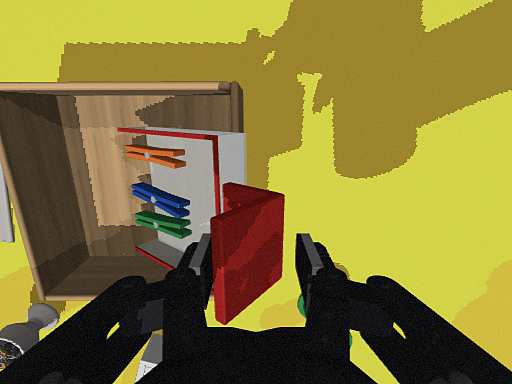

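View pics/s8.png

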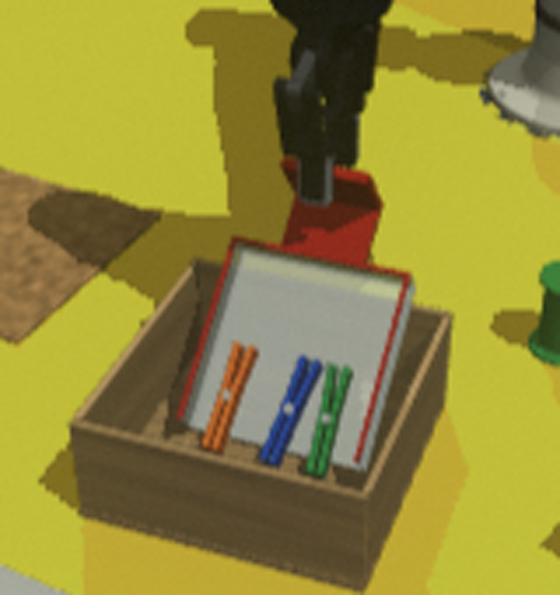

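Call:
{"fn": "send_rows", "kwargs": {
  "translation": [
    [0,0,0],
    [0,0,0],
    [0,0,0],
    [0,0,0]
  ],
  "yaw": [0,0,0,0],
  "fingers": [120,120,120,120]
}}

```text
clock: 11.9
position: [507.7, -10.4, 150.7]
ee_rot: [0.769, -0.639, -0.001, -0.001]
contact_force: [0.7, 0.7, -0.1]
gripper_width: 45.3
```

```bash
python3 -c "
from h import *
d,y=go([474,-18,126],10.6)
s=snap('wrist','w9.png');snap('scene','s9.png',(160,90,320,260),3.5)"
```

```text
t 11.9 pos [507.7 -10.4 150.7] F [ 0.7  0.7 -0.1] w 45.3 tilt 0.12
shift [0.0013 0.0345 0.0247] yaw 0.01
```

View pics/w9.png

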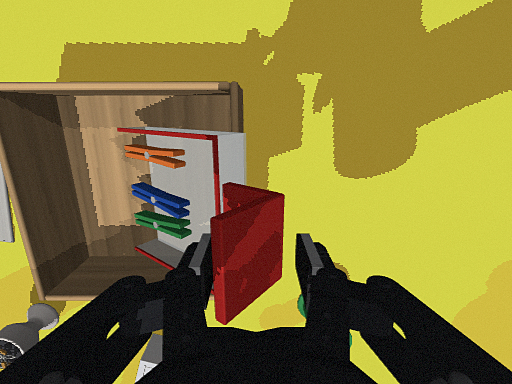

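View pics/s9.png

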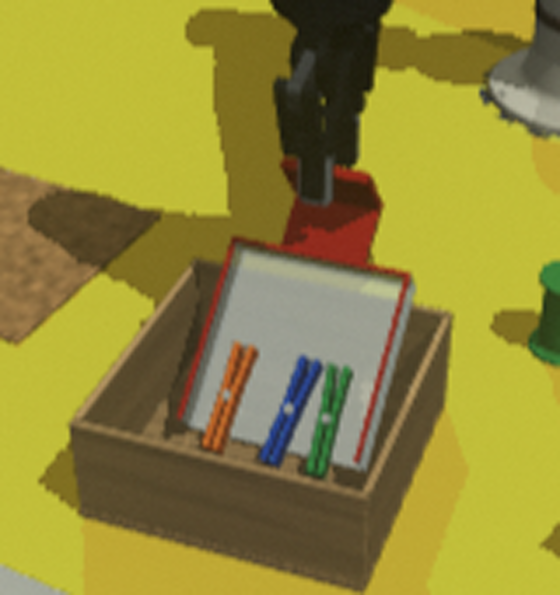

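Call:
{"fn": "send_rows", "kwargs": {
  "translation": [
    [0,0.003,0],
    [0,0.007,0.001],
    [0,0.011,0.002],
    [0,0.015,0.003],
    [0,0.019,0.004],
    [0,0.023,0.006]
  ],
  "yaw": [0,0,0,0,0,0],
  "fingers": [120,120,120,120,120,120]
}}

```text
clock: 12.6
position: [484.7, -14.7, 144.7]
ee_rot: [0.769, -0.639, -0.001, -0.001]
contact_force: [1.3, -0.5, 0.3]
gripper_width: 45.4
```

```bash
python3 -c "
from h import *
d,y=go([474,-18,126],10.6)
s=snap('wrist','w10.png');snap('scene','s10.png',(160,90,320,260),3.5)"
```

```text
t 12.6 pos [484.7 -14.7 144.7] F [ 1.3 -0.5  0.3] w 45.4 tilt 0.12
shift [0.0013 0.0111 0.0187] yaw 0.01
```

View pics/w10.png

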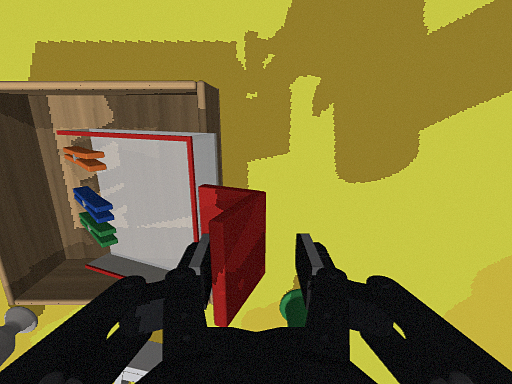

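View pics/s10.png

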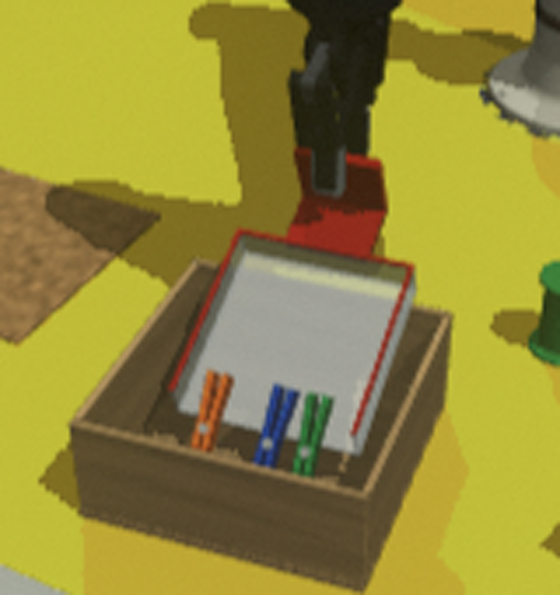

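Call:
{"fn": "send_rows", "kwargs": {
  "translation": [
    [0,0.003,0.001],
    [0,0.007,0.003],
    [0,0.011,0.006],
    [0,0.015,0.009],
    [0,0.018,0.012],
    [0,0.018,0.012]
  ],
  "yaw": [0,0,0,0,0,0],
  "fingers": [120,120,120,120,120,120]
}}

```text
clock: 13.3
position: [465.4, -18.3, 131.8]
ee_rot: [0.769, -0.639, -0.002, 0.001]
contact_force: [-0.3, -0.1, 0.4]
gripper_width: 45.1
```

```bash
python3 -c "
from h import *
d,y=go([474,-18,126],10.6)
s=snap('wrist','w11.png');snap('scene','s11.png',(160,90,320,260),3.5)"
```

```text
t 13.3 pos [465.4 -18.3 131.8] F [-0.3 -0.1  0.4] w 45.1 tilt 0.23
shift [ 0.0013 -0.0086  0.0058] yaw -0.01
```

View pics/w11.png

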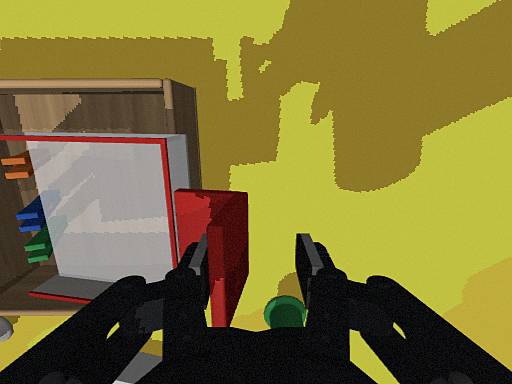

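View pics/s11.png

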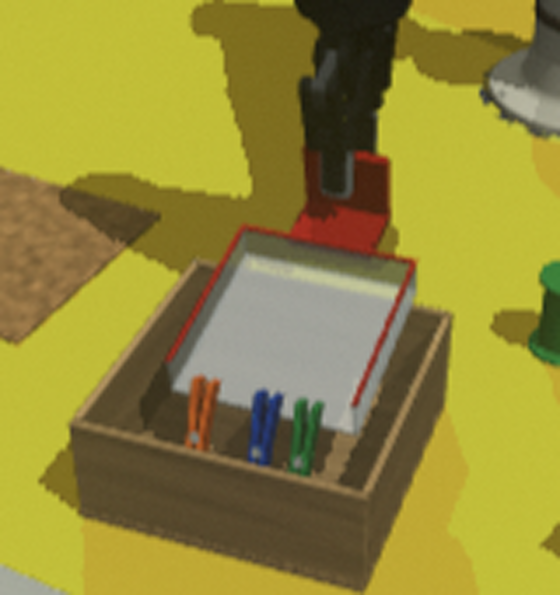

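Call:
{"fn": "send_rows", "kwargs": {
  "translation": [
    [0,-0.003,0.001],
    [0,-0.006,0.002],
    [0,-0.009,0.004],
    [0,-0.011,0.005],
    [0,-0.011,0.006],
    [0,-0.011,0.006],
    [0,-0.011,0.006]
  ],
  "yaw": [0,0,0,0,0,0,0],
  "fingers": [145,170,190,205,215,220,220]
}}

```text
clock: 14.1
position: [476.4, -16.2, 125.8]
ee_rot: [0.769, -0.639, -0.002, 0.001]
contact_force: [-0.1, -0.7, 0.0]
gripper_width: 11.6
```

```bash
python3 -c "
from h import *
d,y=go([474,-18,126],10.6)
s=snap('wrist','w12.png');snap('scene','s12.png',(160,90,320,260),3.5)"
```

```text
t 14.1 pos [476.4 -16.2 125.8] F [-0.1 -0.7  0. ] w 11.6 tilt 0.23
shift [ 0.0013  0.0027 -0.0002] yaw -0.01
```

View pics/w12.png

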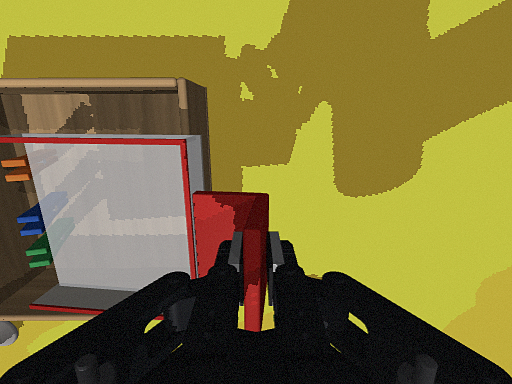

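View pics/s12.png

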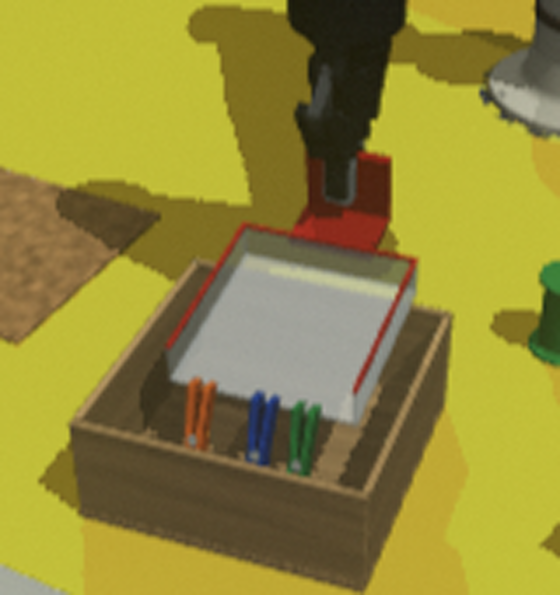

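Call:
{"fn": "send_rows", "kwargs": {
  "translation": [
    [0,0,0],
    [0,0,0],
    [0,0,0],
    [0,0,0],
    [0,0,0]
  ],
  "yaw": [0,0,0,0,0],
  "fingers": [235,255,255,255,255]
}}

```text
clock: 14.7
position: [476.7, -16.2, 126.0]
ee_rot: [0.769, -0.639, -0.002, 0.0]
contact_force: [-0.3, -0.1, -1.2]
gripper_width: 7.2
```

```bash
python3 -c "
from h import *
d,y=go([474,-18,126],10.6)
s=snap('scene','s13.png',(160,90,320,260),3.5)"
```

```text
t 14.7 pos [476.7 -16.2 126. ] F [-0.3 -0.1 -1.2] w 7.2 tilt 0.2
shift [0.0013 0.0029 0.0001] yaw -0.0
```

View pics/s13.png

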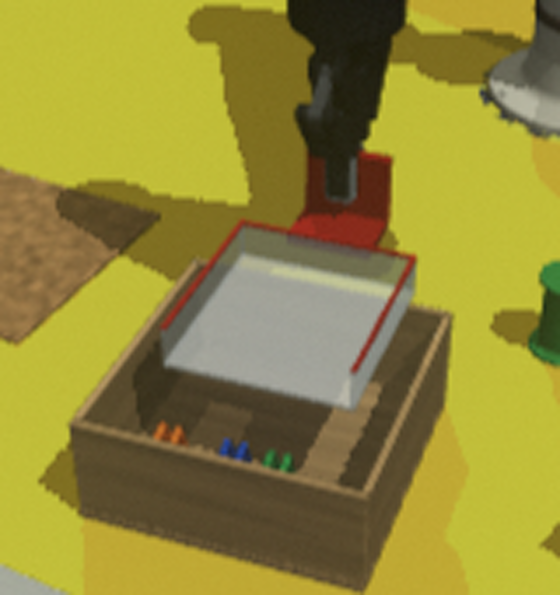

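Call:
{"fn": "send_rows", "kwargs": {
  "translation": [
    [0,0.002,-0.005],
    [0,0.006,-0.014],
    [0,0.012,-0.026],
    [0,0.02,-0.038],
    [0,0.028,-0.048],
    [0,0.034,-0.054],
    [0,0.036,-0.058],
    [0,0.036,-0.058]
  ],
  "yaw": [0,0,0,0,0,0,0,0],
  "fingers": [255,255,255,255,255,255,255,255]
}}

```text
clock: 15.55
position: [441.4, -22.9, 184.9]
ee_rot: [0.769, -0.639, -0.001, -0.0]
contact_force: [-0.3, 0.5, -0.9]
gripper_width: 7.4
```

```bash
python3 -c "
from h import *
a=np.radians(-31.5);
d,y=go([513.7-112*np.cos(a),-314.4-112*np.sin(a),150],-31.5)
s=snap('wrist','w14.png');snap('top','t14.png',(200,100,330,230),4.5)"
```

```text
t 15.55 pos [441.4 -22.9 184.9] F [-0.3  0.5 -0.9] w 7.4 tilt 0.15
shift [0.2248 0.0656 0.0344] yaw 42.1
```

View pics/w14.png

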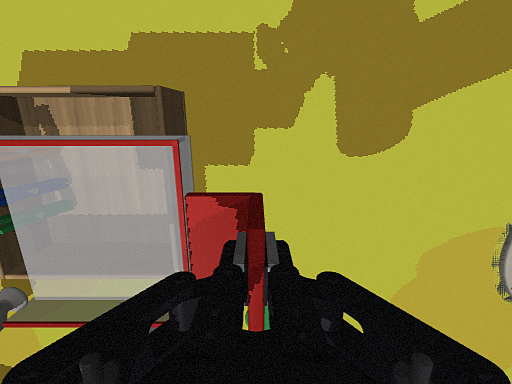

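View pics/t14.png

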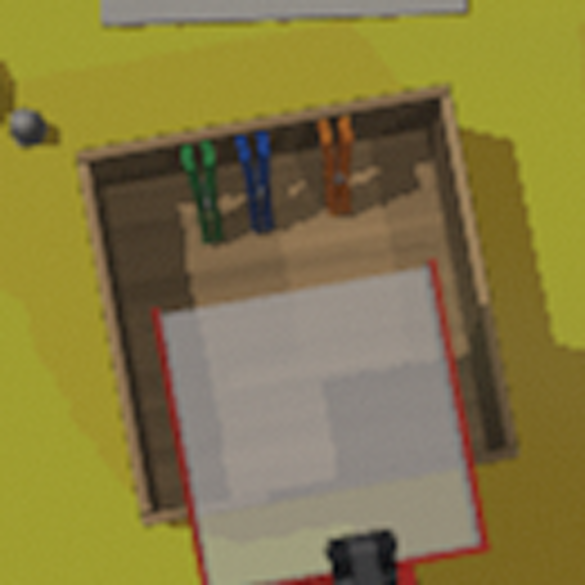

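Call:
{"fn": "send_rows", "kwargs": {
  "translation": [
    [0.006,0.002,0],
    [0.018,0.005,0],
    [0.036,0.01,0],
    [0.06,0.017,0],
    [0.087,0.025,0],
    [0.115,0.034,0],
    [0.143,0.042,0],
    [0.17,0.05,0],
    [0.193,0.056,0],
    [0.21,0.061,0],
    [0.22,0.064,0],
    [0.225,0.0655,0]
  ],
  "yaw": [1,3,6.5,11,16,21.5,27,32,36.3,39.5,41.2,42],
  "fingers": [255,255,255,255,255,255,255,255,255,255,255,255]
}}

```text
clock: 16.85
position: [417.9, -257.2, 183.3]
ee_rot: [-0.488, 0.873, 0.002, -0.001]
contact_force: [0.1, -0.5, -1.4]
gripper_width: 6.8
```

```bash
python3 -c "
from h import *
a=np.radians(-31.5);
d,y=go([513.7-108*np.cos(a),-314.4-108*np.sin(a),50],-31.5)
s=snap('wrist','w15.png');snap('scene','s15.png',(70,60,310,240),3)"
```

```text
t 16.85 pos [ 417.9 -257.2  183.3] F [ 0.1 -0.5 -1.4] w 6.8 tilt 0.26
shift [-0.0014 -0.0042  0.1332] yaw -0.07
```

View pics/w15.png

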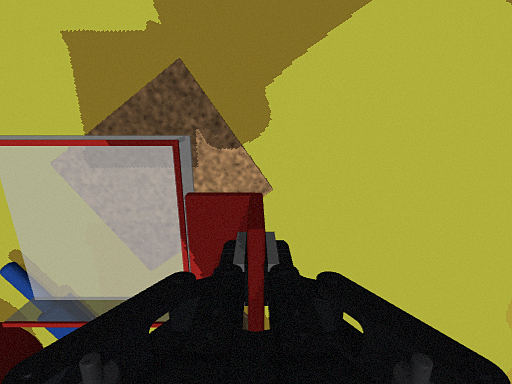

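View pics/s15.png

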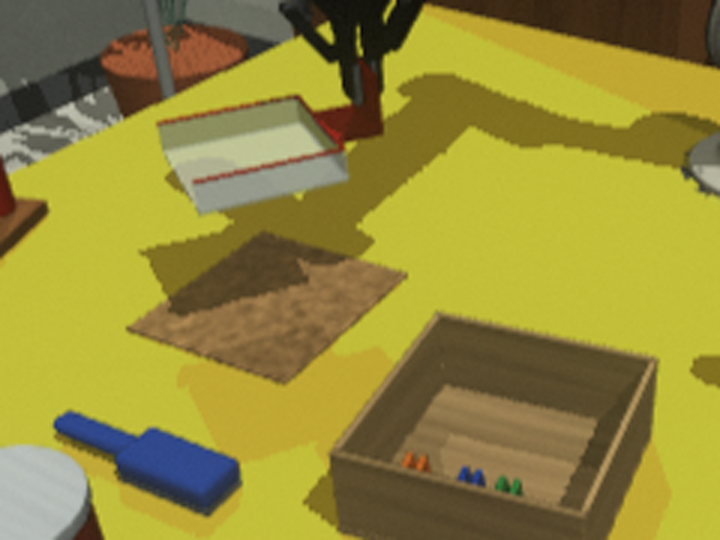

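Call:
{"fn": "send_rows", "kwargs": {
  "translation": [
    [-0.0005,-0.001,0.006],
    [-0.001,-0.002,0.018],
    [-0.001,-0.004,0.034],
    [-0.001,-0.004,0.052],
    [-0.001,-0.004,0.07],
    [-0.001,-0.004,0.088],
    [-0.001,-0.004,0.104],
    [-0.001,-0.004,0.117],
    [-0.001,-0.004,0.126],
    [-0.001,-0.004,0.13],
    [-0.001,-0.004,0.131],
    [-0.001,-0.004,0.131]
  ],
  "yaw": [0,0,0,0,0,0,0,0,0,0,0,0],
  "fingers": [255,255,255,255,255,255,255,255,255,255,255,255]
}}

```text
clock: 18.15
position: [421.9, -257.5, 52.6]
ee_rot: [-0.489, 0.872, 0.001, -0.001]
contact_force: [0.2, -0.1, -1.0]
gripper_width: 7.4
```

Call:
{"fn": "send_rows", "kwargs": {
  "translation": [
    [0,0,0.001],
    [0,0,0.002],
    [0,0,0.003],
    [0,0,0.003]
  ],
  "yaw": [0,0,0,0],
  "fingers": [255,255,255,255]
}}

```text
clock: 18.55
position: [421.8, -257.5, 49.6]
ee_rot: [-0.489, 0.872, 0.001, -0.001]
contact_force: [0.1, -0.3, -1.8]
gripper_width: 7.1
```

```bash
python3 -c "
from h import *
s=snap('wrist','w16.png');snap('scene','s16.png',(70,60,310,240),3);go([0,0,0])"
```

```text
t 18.65 pos [ 421.9 -257.5   49.7] F [ 0.  -0.1 -1. ] w 7.0 tilt 0.2
shift [4.000e-04 4.941e-01 5.140e-02] yaw 0
```

View pics/s16.png

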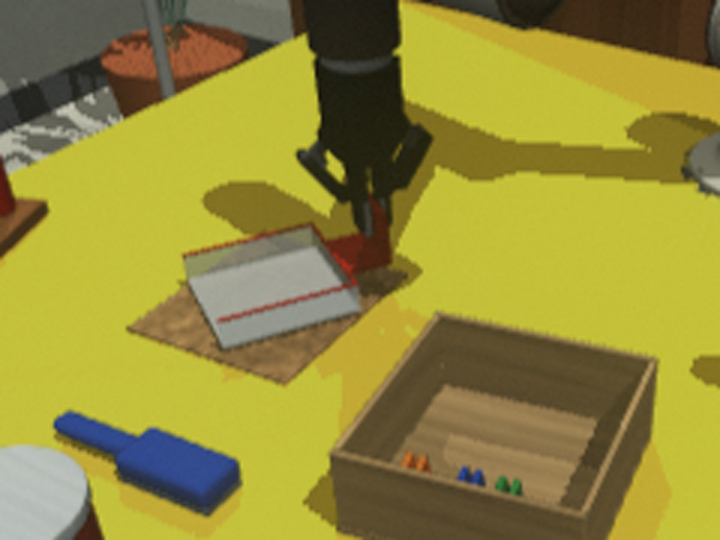

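Call:
{"fn": "send_rows", "kwargs": {
  "translation": [
    [0,0,0.001],
    [0,0,0.002],
    [0,0,0.003],
    [0,0,0.003]
  ],
  "yaw": [0,0,0,0],
  "fingers": [255,255,255,255]
}}

```text
clock: 19.05
position: [421.8, -257.5, 46.5]
ee_rot: [-0.489, 0.872, 0.002, -0.001]
contact_force: [-0.1, 0.3, -1.7]
gripper_width: 7.2
```

Call:
{"fn": "send_rows", "kwargs": {
  "translation": [
    [0,0,0.001],
    [0,0,0.002],
    [0,0,0.002]
  ],
  "yaw": [0,0,0],
  "fingers": [255,255,255]
}}

```text
clock: 19.35
position: [421.7, -257.5, 44.4]
ee_rot: [-0.489, 0.872, 0.002, -0.001]
contact_force: [-0.2, 0.6, -0.7]
gripper_width: 7.1
```

```bash
python3 -c "
from h import *
s=snap('wrist','w17.png');snap('scene','s17.png',(110,100,230,190),5);go([0,0,0]);snap('top','t17.png',(330,150,470,290),4)"
```

```text
t 19.45 pos [ 421.7 -257.5   44.5] F [ 0.9  0.5 -1.3] w 7.5 tilt 0.23
shift [4.000e-04 4.939e-01 4.640e-02] yaw 0
```

View pics/s17.png

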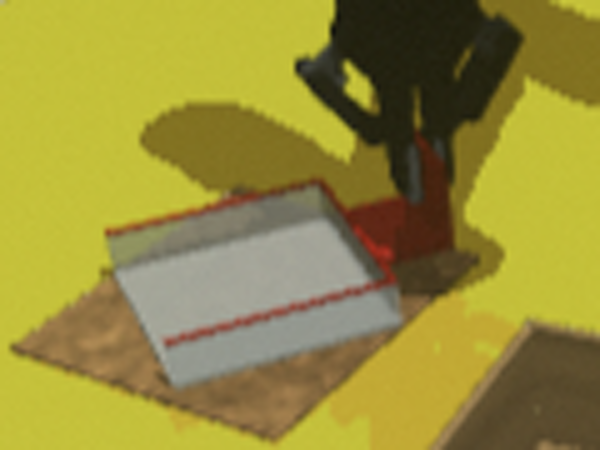

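View pics/t17.png

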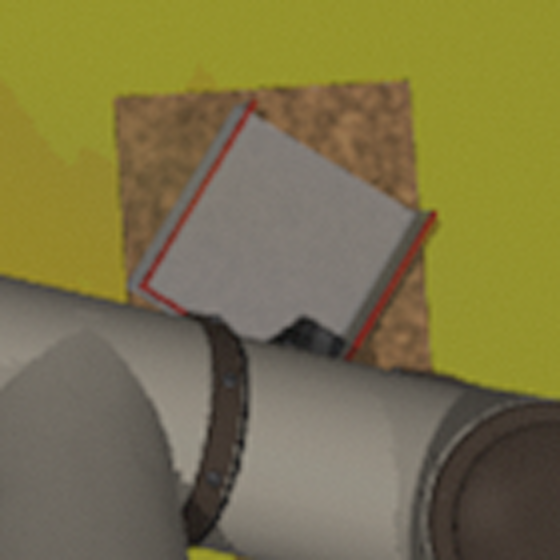

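Call:
{"fn": "send_rows", "kwargs": {
  "translation": [
    [0,0,0.001],
    [0,0,0.002],
    [0,0,0.003],
    [0,0,0.003]
  ],
  "yaw": [0,0,0,0],
  "fingers": [255,255,255,255]
}}

```text
clock: 19.9
position: [421.7, -257.6, 43.5]
ee_rot: [-0.489, 0.872, 0.001, -0.001]
contact_force: [-5.9, 2.4, 13.9]
gripper_width: 7.5
```

Call:
{"fn": "send_rows", "kwargs": {
  "translation": [
    [0,0,0],
    [0,0,0],
    [0,0,0],
    [0,0,0],
    [0,0,0],
    [0,0,-0.005],
    [0,0,-0.02],
    [0,0,-0.045],
    [0,0,-0.08],
    [0,0,-0.12],
    [0,0,-0.15],
    [0,0,-0.15]
  ],
  "yaw": [0,0,0,0,0,0,0,0,0,0,0,0],
  "fingers": [235,215,190,165,150,150,150,150,150,150,150,150]
}}

```text
clock: 21.1
position: [424.8, -258.8, 198.6]
ee_rot: [-0.49, 0.872, -0.003, 0.003]
contact_force: [0.1, -0.3, 0.2]
gripper_width: 35.3
```

```bash
python3 -c "
from h import *
go([330,-100,230]);s=snap('wrist','w18.png');snap('scene','s18.png')"
```

```text
t 21.1 pos [ 424.8 -258.8  198.6] F [ 0.1 -0.3  0.2] w 35.3 tilt 0.44
shift [-0.0863  0.1634 -0.0325] yaw 0
```

View pics/w18.png

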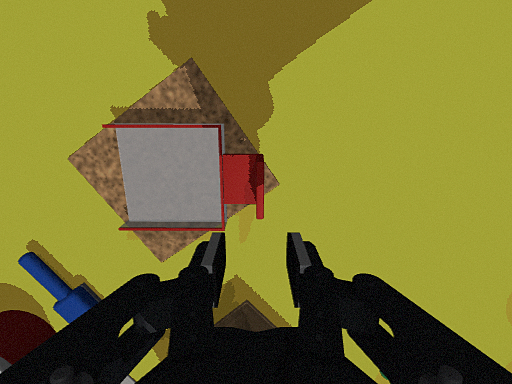

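View pics/s18.png

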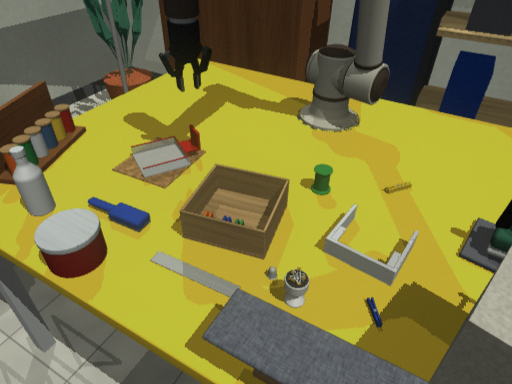

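Call:
{"fn": "send_rows", "kwargs": {
  "translation": [
    [-0.02,0.04,-0.03],
    [-0.04,0.08,-0.03],
    [-0.06,0.12,-0.03],
    [-0.08,0.15,-0.03],
    [-0.08,0.15,-0.03],
    [-0.08,0.15,-0.03]
  ],
  "yaw": [0,0,0,0,0,0],
  "fingers": [150,150,150,150,150,150]
}}

```text
clock: 21.8
position: [335.4, -110.7, 223.8]
ee_rot: [-0.49, 0.872, 0.001, -0.001]
contact_force: [-0.6, 0.5, -0.5]
gripper_width: 35.2
```

```bash
python3 -c "
from h import *
snap('top','t19.png',(190,80,450,280),3);go([0,0,0])"
```

```text
t 21.85 pos [ 335.8 -111.2  223.8] F [0.2 0.1 0.2] w 35.0 tilt 0.14
shift [0.08   0.344  0.2247] yaw 0
```

View pics/t19.png

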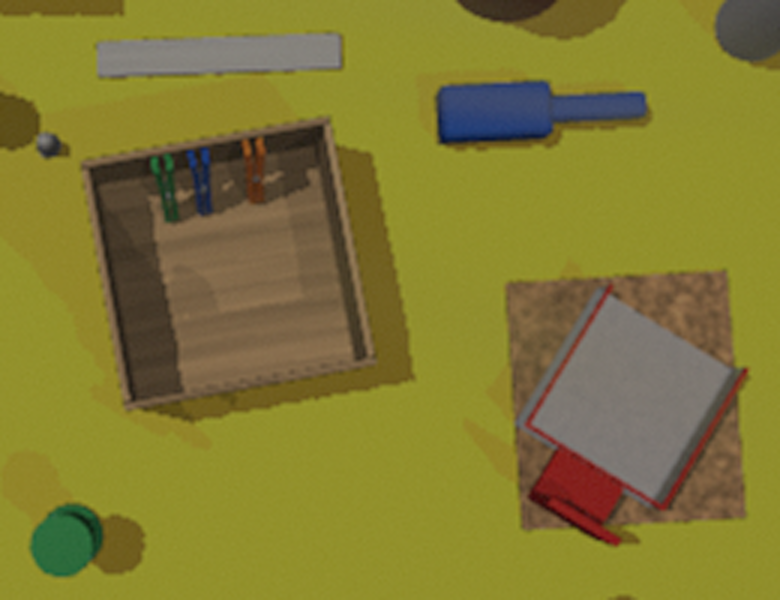

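```bash
python3 - <<'E'
from h import *
c=lambda l:np.array(l,float)/3+[190,80]-.33
a=ray('top',c([[610,287],[745,371],[663,507],[528,424]]),35)
print(a.mean(0)-[513.7,-314.4,0],np.linalg.norm(a-np.roll(a,-1,0),axis=1))
p=ray('top',c([[154,157],[172,219],[193,152],[207,213],[247,143],[259,201]]),20);R=np.radians(10.6)
q=(p[:,:2]-[613.4,8.4])@np.array([[np.cos(R),-np.sin(R)],[np.sin(R),np.cos(R)]]);print(q.round(0))
E
```

```text
[ 1.75798452  2.88690462 35.        ] [123.24179851 124.44346351 122.199167   125.57260124]
[[101.  41.]
 [ 49.  35.]
 [100.   9.]
 [ 49.   7.]
 [ 99. -35.]
 [ 51. -36.]]
```

```bash
python3 -c "
from bench import *
print(job_done())"
```

```text
the job is handed in; nothing more can be done
None
```

I pulled the tray out level by its tab and rested its handle end on the box's near rim. Then I loosened the grip so it tipped against one finger until the pegs slid into the box. After that I re-gripped the tab, laid the empty tray on the cork mat, let go, and handed the job in at about 22 s.

- **Tray:** the last top image puts its centre about 3 mm from the mat's centre. It looks flat and right way up. I did not measure its tilt.
- **Robot:** it is clear of everything, and the force reading is near zero.
- **Pegs:** all three are inside the box but not lying flat. They lean at roughly 58 degrees against its far wall, with their tops about 65 mm up, below the 80 mm rim. They look the same in the two top pictures taken about 6 s apart, so they are at rest.
- **First tip:** the pegs stopped with their noses on the box floor and their tails still on the tray. They came off once I eased the tray back.
- **Everything else:** the frame, box, mat and bystanders look unmoved in the last pictures. No check disagreed with another.

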